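Seat the passed column rack in the clamp nest and reject the other

ROBOT

A 7-joint arm with a two-finger parallel gripper is mounted at the origin on a cart in front of the work surface, level with it; the furniture and walls round the work are solid. World frame = base frame: x ahead of the robot, y to its left, z up, the work surface at z = 0. Lengths are in m, angles in rad, forces in N, time in s.
With the tool pointing down it reaches from about 0.4 to 0.85 m from the base axis. Payload 10.4 kg.
Tool frame: the origin (TCP) lies on the mounting face of the last link; the fingertips stand 173 mm ahead of it and the grasp point (between the pads) lies 155 mm ahead of it (manip.tip_extent is the distance from the TCP to the fingertips, in m); z points along the fingers, y is the line along which they close (so a half turn about z gives the same grasp; the last joint's range is limited). The gripper opens to 85 mm and grips with 20 to 120 N. Pads are 22 mm wide; open, the fingers measure 114 mm over their backs; the gripper's body (76 mm by 85 mm) begins 54 mm behind the grasp point. The pads swing forward as they close: fully open they stand 13 mm farther back than shut.
Start: joints at [1.299, 0.332, -0.065, 1.46, 0.022, 1.35, -0.088], TCP at [0.154, -0.606, 0.405] pointing down, gripper open.
Joint ranges: [-2.6, 2.6], [-0.5, 2.12], [-1.47, 1.34], [0.16, 2.42], [-1.27, 4.41], [0.06, 2.06], [-2.6, 2.6]. Speed limits (rad/s): [2.22, 2.22, 2.79, 2.79, 3.14, 3.14, 3.14].

INTERFACE

Orientations are given as a unit quaternion [x, y, z, w].
In Python, from workcell import manip gives the robot as it stands.
- The arm moves only by the tool move_arm, never from a script. Its argument "plan" is one flat list of numbers, 7 for each row, row after row: the turn, a rotation vector about the tool's x, y, z in rad, then the shift along the tool's x, y, z in m, then the finger opening in m, from 0 to 0.0854. In form: [ax, ay, az, dx, dy, dz, gripper, ax, ay, az, dx, dy, dz, gripper, ...]. A call has 1 to 12 rows; each row is the pose to reach, as a shift and turn from the pose commanded when the call began, along the tool's axes at that moment; what a row does not reach only later rows make up. A row lasts 1/8 s, in which the tool goes at most 62.5 mm and 10.7 degrees, less where a joint would pass 70% of its speed; a pose out of reach is approached as far as the arm can. A call with a gripper value outside its range is refused whole. The fingers move at their own pace and stop on an object; "squeeze" is the grip in N (left out, the last holds). Time passes only in rows, so rows that repeat a pose let the fingers close. It gives the time, the measured TCP pose, the force, the opening and the grip force at its end, in the units of the state.
- manip.get_obs(): the state, without advancing time (a new reading comes with each control period).
- manip.camera(name): name is "scene" or "top" or "wrist"; returns a dict with "color" (400x640x3 uint8, red, green, blue), "fx", "fy", "cx", "cy" (pixels), "dist" ([k1, k2, p1, p2, k3] as OpenCV has them; the pictures are not rectified), "cam_to_world" (4x4, takes a point from camera to world coordinates); the wrist camera has in their place "mount" (4x4, takes a point from camera to tool coordinates, whose origin is the TCP and whose axes are the flange's). Camera axes: x right, y down, z forward; pixel columns grow to the right and rows downward; lengths in m; the calibration is good to about 2 mm. A picture is of the moment at which its call begins: read the wrist's pose just before it. There is no depth.
- manip.hand_in(): hands the job in; it is judged then, once.
Trained networks look in a picture, given as the dict that the camera call returned (one of the last four; its "shot" number tells which), for a name from the list of things; names that differ only in an ending like _2 or _b are one class to them, and where a whole thing is asked for, a point or a joint stands for the part that bears it (a point fixed in the world has none). Each returns a list of dicts, best first, with "conf" (0 to 1); they miss things now and then, are a little off and sometimes report something else, mostly with a low value. They report only what shows in the picture. A call takes as long as a camera call.
- manip.look_for(picture, label): "position" ([x, y, z] in m, in the coordinates of the camera as it stood for that picture, good to about 4 mm: the middle of the surface that is visible of it).
- manip.silhouettes(picture, label): "pixels" (400x640 bool, what is visible of it).
- manip.tip_of(picture, label): "position" ([x, y, z] in m, in the coordinates of the camera as it stood for that picture, good to about 4 mm: a listed point, or the origin of a listed thing).
The state is a dict: "clock": time; "joint_pos": joint angles; "joint_velocities": joint speeds; "tau": joint torques, N m; "position": TCP position; "ee_rot": TCP orientation; "ft_force": force on the tool from outside, world axes, zero at the start; "torque": the same for the moment, N m; "grip_width": opening from 0.0 (shut) to 1.0 (fully open); "grasp_force": force on a finger pad.
Only numpy, scipy, OpenCV 4.12 (cv2) and the standard library are available. Lean on these libraries where they do the work, as an engineer would, in place of code of your own. Each camera call takes 0.05 s, during which the arm holds its last target. There are 200 camera calls.

TASK

Put the rack with the green tag lengthwise into the clamp nest (either way round) and press it down until you feel it sit fully home on the nest floor; only then swing the clamp bar down over it until it is fully closed. Put the rack with the red tag upright in the red reject tray, and leave all the other things standing where they are.

Things in the scene. Friction and masses are not known exactly. Their poses are not given: they have to be found in the camera images.
- green_rack: small grey two-row column rack with a black top, a green tag clipped over the top and end face at its own +x end. 92 long (own x) x 24 wide (own y) x 32 high, 50 to 80 g, stiff straight sides. Origin: centre of its underside; z up. Grasp across the 24 mm width. Starts standing on the bench.
- red_rack: small grey two-row column rack with a black top, a red tag clipped over the top and end face at its own +x end. 92 long (own x) x 24 wide (own y) x 32 high, 50 to 80 g, stiff straight sides. Origin: centre of its underside; z up. Grasp across the 24 mm width. Starts standing on the bench.
- clamp_nest: fixed nest: aluminium base 200 x 72, top (nest floor) 12 above the bench; four blue corner guides, 18 high plus 5 of outward flare, round a 96 x 28 pocket along its own x. Long sides are open over the middle 64 for the fingers. A rack that is home has its underside on the floor, top 44 above the bench. Origin: on the bench under the pocket's centre; own +x points to the hinge; z up.
- nest_centre (a point): centre of the nest floor, 12 above the bench. Here an orange lifter pad (74 x 16) in the floor stands 0 to 10 proud, unknown how much, and carries the rack; held by friction, it goes down and stays down under about 6 N, then stops hard when flush.
- clamp_bar (a joint): hinge angle of the steel clamp bar (14 wide, 9 thick). 0 = closed: level, along the nest's own -x, its two rubber feet about 0.5 above a rack that is home. Grows as it opens: pi/2 is upright; starts at 1.6 to 1.85, leaning away from the nest. Its friction (0.15 N m, 1 to 2 N at the handle) holds it where it is left.
- clamp_hinge (a point): on the axis of the clamp's hinge, 80 from the nest's centre along its own +x, 52 above the bench; the axis is the nest's own y
- clamp_handle (a point): middle of the black cross handle at the bar's free end, a rod 14 thick and 54 long along the nest's own y, 150 from the hinge axis: at hinge angle a it lies at hinge + 150 (-cos a along the nest's x, sin a up). Push it over from behind, then down from above.
- reject_tray: fixed red open tray 135 (own x) x 78 (own y) outside, walls 4 thick and 18 high, floor 4 thick. Origin: centre of its underside; z up. The red rack goes in lengthwise along its own x.
- low_bottle_0: low white round bottle, 33 across, 34 high, bystander; origin: centre of its underside
- low_bottle_1: another low white round bottle, 33 across, 34 high, bystander; origin: centre of its underside
- beaker: clear beaker, 55 across, 70 high, bystander; origin: centre of its underside
- red_cap_bottle: clear bottle with a red cap, 50 across, 117 high, bystander; origin: centre of its underside
- tube: standing tube with a blue cap, 34 across, 115 high, bystander; origin: centre of its underside

How it is judged:
By the outcome, as a careful person would: the job done as asked, in the order asked, and still so for the second after the job is handed in, with the robot touching nothing.
It also fails if it takes over 72 s, if anything falls off the work surface, if the arm or the gripper's body presses on something with over 40 N, if the wrist force passes 120 N, or if a joint passes its speed limit or range.

## Working session

There is one attempt and no reset: what is moved stays moved. The work goes in short steps, Python scripts to look and compute and a tool call to move; the robot and the scene stay as the last step left them, time stands still between calls to the robot, and variables do not carry over. Pictures are saved under pics/ and viewed, at most 13 in all, crops included, and the job is handed in when it is done.

Besides the shell and the picture viewer there is one more tool, called after "Request:" as name(argument=value, ...) on one line, values as JSON. move_arm: Moves the arm, as the interface text tells. Its arguments: {"type":"object","properties":{"plan":{"type":"array","items":{"type":"number"}},"squeeze":{"type":"number"}},"required":["plan"]}

```bash
ls; mkdir -p pics; cat > h.py <<'E'
import numpy as np, cv2
from workcell import manip
from scipy.spatial.transform import Rotation as R
def c2w(c):
    if 'cam_to_world' in c: return np.array(c['cam_to_world'])
    o=c['obs']; T=np.eye(4); T[:3,:3]=R.from_quat(o['ee_rot']).as_matrix(); T[:3,3]=o['position']
    return T@np.array(c['mount'])
def cam(n):
    o=manip.get_obs(); c=manip.camera(n); c['obs']=o; return c
def W(c,p): return (c2w(c)@np.r_[p,1])[:3]
def K(c): return np.array([[c['fx'],0,c['cx']],[0,c['fy'],c['cy']],[0,0,1.]])
def ray(c,uv,z):
    uv=np.array(uv,float).reshape(-1,1,2); n=cv2.undistortPoints(uv,K(c),np.array(c['dist'])).reshape(-1,2)
    T=c2w(c); d=np.c_[n,np.ones(len(n))]@T[:3,:3].T; o=T[:3,3]
    return o+d*((z-o[2])/d[:,2])[:,None]
def save(c,n): cv2.imwrite('pics/'+n,c['color'][:,:,::-1])
E
python3 - <<'E'
from h import *
print(manip.get_obs())
for n in ['scene','top']:
    c=cam(n); save(c,n+'0.png')
    for l in ['green_rack','red_rack','clamp_nest','nest_centre','clamp_hinge','clamp_handle','reject_tray','low_bottle_0','beaker','red_cap_bottle','tube']:
        print(n,l,[(round(d['conf'],2),W(c,d['position']).round(3).tolist()) for d in manip.tip_of(c,l)[:3]])
E
```

```text
pics
{'clock': 0.0, 'joint_pos': array([ 1.29940708,  0.33288053, -0.06470325,  1.46094686,  0.0215974 ,
        1.34990731, -0.08853573]), 'joint_velocities': array([-0.0007361 ,  0.00068203, -0.00120578, -0.00061038, -0.00084396,
        0.00016424,  0.00036224]), 'tau': array([-3.32939371e-04, -6.25440073e+01,  4.89558047e-02, -3.91608775e+01,
        1.62222428e-02,  9.78726195e-03, -3.86242573e-05]), 'position': array([ 0.15386976, -0.60562831,  0.40390771]), 'ee_rot': array([ 9.92273453e-01,  1.24068011e-01, -1.21426763e-04, -7.13034277e-04]), 'ft_force': array([ 0.06328416,  0.03254911, -1.26429767]), 'torque': array([-0.00970487, -0.02029546, -0.03863202]), 'grasp_force': 0.0, 'grip_width': 1.0020290866150776}
scene green_rack [(0.6, [0.415, 0.305, 0.0])]
scene red_rack [(0.86, [0.486, -0.002, -0.001])]
scene clamp_nest [(0.73, [0.476, 0.169, 0.001]), (0.73, [0.481, 0.164, 0.01])]
scene nest_centre [(0.58, [0.478, 0.166, 0.01])]
scene clamp_hinge [(0.56, [0.553, 0.185, 0.051])]
scene clamp_handle [(0.62, [0.57, 0.191, 0.198])]
scene reject_tray [(0.59, [0.541, 0.392, 0.002])]
scene low_bottle_0 [(0.65, [0.345, 0.237, -0.003]), (0.43, [0.579, -0.026, -0.005])]
scene beaker [(0.55, [0.591, 0.046, 0.0])]
scene red_cap_bottle [(0.59, [0.683, 0.342, 0.003])]
scene tube [(0.64, [0.429, 0.514, -0.003]), (0.2, [0.475, 0.169, 0.001])]
top green_rack [(0.76, [0.411, 0.315, -0.002])]
top red_rack [(0.62, [0.481, -0.004, 0.0])]
top clamp_nest [(0.96, [0.471, 0.17, -0.002])]
top nest_centre [(0.78, [0.472, 0.166, 0.01])]
top clamp_hinge [(0.78, [0.552, 0.19, 0.048])]
top clamp_handle [(0.89, [0.57, 0.197, 0.198])]
top reject_tray [(0.72, [0.539, 0.394, -0.002])]
top low_bottle_0 [(0.77, [0.57, -0.024, 0.0]), (0.7, [0.567, 0.194, 0.197]), (0.43, [0.344, 0.242, 0.002])]
top beaker [(0.65, [0.587, 0.048, -0.002])]
top red_cap_bottle [(0.66, [0.684, 0.349, -0.0])]
top tube [(0.64, [0.43, 0.512, 0.001])]
```

```bash
python3 - <<'E'
from h import *
c=cam('top')
for l,z in [('green_rack',.032),('red_rack',.032),('reject_tray',.018)]:
    m=manip.silhouettes(c,l)[0]['pixels'].astype(np.uint8)
    k=np.argwhere(m)[:,::-1]
    P=ray(c,k,z)[:,:2]
    r=cv2.minAreaRect((P*1000).astype(np.float32)); print(l,len(k),r,k.mean(0))
    v=np.linalg.svd(P-P.mean(0),full_matrices=False)[2][0]; print(np.arctan2(v[1],v[0]))
print(c2w(c)[:3,3])
T=np.array(cam('wrist')['mount']);print(T.round(3))
E
```

```text
green_rack 525 ((411.2255554199219, 309.6999816894531), (89.1885757446289, 25.691341400146484), 0.06380283087491989) [292.82285714 240.9847619 ]
-3.134245236763874Traceback (most recent call last):
  File "<stdin>", line 4, in <module>
IndexError: list index out of range
```

View pics/top0.png

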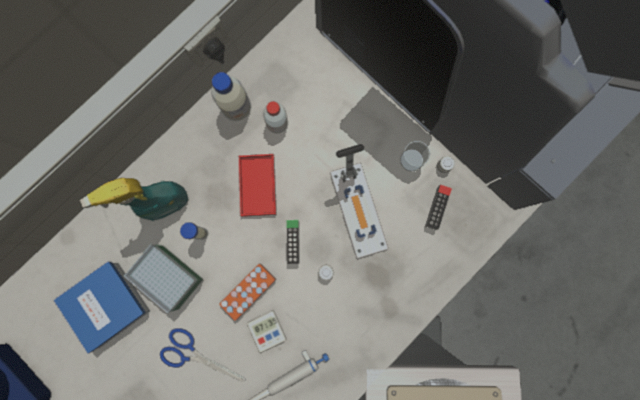

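View pics/scene0.png

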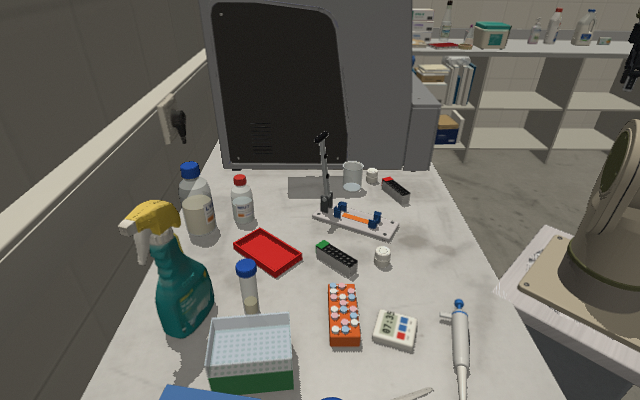

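The top view shows the green rack at (293,242), with its tag toward +x. The nest is at (360,208), with the bar up at (350,160), the red tray at (258,185) and the red rack at (438,207). Low bottles stand at (326,272) and (446,163), the beaker at (413,155). A large instrument stands behind, with its front foot along (222..435,165) in the scene view.

```bash
python3 - <<'E'
from h import *
c=cam('scene')
print('instr base scene',ray(c,[(222,168),(340,168),(435,165)],0).round(3).tolist(), c2w(c)[:3,3])
t=cam('top'); print('top',ray(t,[(430,135),(545,205),(345,118),(490,180)],0).round(3).tolist(), c2w(t)[:3,3])
print('box', ray(t,[(238,154),(274,154),(275,214),(242,217)],.018).round(3).tolist())
print('nest base', ray(t,[(331,172),(367,164),(387,250),(357,259)],.012).round(3).tolist())
print('red', ray(t,[(438,186),(451,189),(437,230),(427,227)],.032).round(3).tolist())
E
```

```text
instr base scene [[0.942, 0.237, 0.0], [0.69, -0.017, 0.0], [0.497, -0.241, 0.0]] [0.02835014 0.75448239 0.52906004]
top [[0.646, 0.004, 0.0], [0.486, -0.236, 0.0], [0.689, 0.194, 0.0], [0.543, -0.122, 0.0]] [0.37007785 0.23624982 1.09433722]
box [[0.605, 0.433, 0.018], [0.604, 0.353, 0.018], [0.47, 0.35, 0.018], [0.465, 0.422, 0.018]]
nest base [[0.563, 0.227, 0.012], [0.58, 0.147, 0.012], [0.391, 0.108, 0.012], [0.372, 0.173, 0.012]]
red [[0.526, -0.002, 0.032], [0.519, -0.029, 0.032], [0.432, 0.004, 0.032], [0.438, 0.025, 0.032]]
```

Request:
move_arm(plan=[0,0,-0.18,0.008,-0.062,0,0.085,0,0,-0.36,0.015,-0.124,0,0.085,0,0,-0.54,0.023,-0.186,0,0.085,0,0,-0.72,0.067,-0.208,0,0.085,0,0,-0.9,0.111,-0.23,0,0.085,0,0,-1.08,0.155,-0.252,0,0.085,0,0,-1.26,0.2,-0.275,0,0.085,0,0,-1.44,0.236,-0.319,0,0.085,0,0,-1.62,0.272,-0.363,0,0.085,0,0,-1.8,0.308,-0.407,0,0.085,0,0,-1.98,0.344,-0.452,0,0.085,0,0,-2.16,0.381,-0.497,0,0.085])

```text
clock: 2.95
position: [0.4011, -0.0284, 0.4051]
ee_rot: [0.356, 0.935, -0.0, 0.001]
ft_force: [1.4, -1.5, 0.7]
grip_width: 0.998
grasp_force: 0.0
```

```bash
cat >> h.py <<'E'
def st():
    o=manip.get_obs(); M=R.from_quat(o['ee_rot']).as_matrix()
    print('t%.2f'%o['clock'],o['position'].round(4),'xang %.4f'%np.arctan2(M[1,0],M[0,0]),'tilt',M[:,2].round(4),'F',o['ft_force'].round(1),'w %.4f g %.1f'%(o['grip_width']*.0854,o['grasp_force']),'q',o['joint_pos'].round(2)); return o,M
def to(p,yaw=None):
    "shift & turn for TCP target p (world) and tool-x yaw"
    o,M=st(); s=M.T@(np.array(p)-o['position']); 
    out=[0,0,0]
    if yaw is not None:
        Rt=np.array([[np.cos(yaw),np.sin(yaw),0],[np.sin(yaw),-np.cos(yaw),0],[0,0,-1]])
        out=R.from_matrix(M.T@Rt).as_rotvec()
    print('turn',np.round(out,4),'shift',s.round(4))
E
python3 - <<'E'
from h import *
st(); c=cam('wrist'); save(c,'w1.png'); print(np.array(c['mount']).round(3))
for l in ['red_rack','green_rack','nest_centre']:
    print(l,[(round(d['conf'],2),W(c,d['position']).round(3).tolist()) for d in manip.tip_of(c,l)[:3]])
for s in manip.silhouettes(c,'red_rack')[:1]:
    k=np.argwhere(s['pixels'])[:,::-1]; P=ray(c,k,.032)[:,:2]; print(len(k),s['conf'],cv2.minAreaRect((P*1000).astype(np.float32)))
to([.47,0,.36],2.89)
E
```

```text
t2.95 [ 0.4011 -0.0284  0.4051] xang 2.4144 tilt [ 0.0012 -0.001  -1.    ] F [ 1.4 -1.5  0.7] w 0.0852 g 0.0 q [ 0.76 -0.17 -0.71  1.96 -0.11  1.3   0.93]
[[ 0.001 -0.961 -0.276  0.07 ]
 [ 1.     0.001 -0.    -0.001]
 [ 0.001 -0.276  0.961  0.031]
 [ 0.     0.     0.     1.   ]]
red_rack [(0.59, [0.484, -0.002, 0.001])]
green_rack []
nest_centre [(0.76, [0.472, 0.16, 0.01])]
2077 0.77 ((480.236572265625, -4.681236267089844), (27.905643463134766, 102.76202392578125), 72.0328140258789)
t3.20 [ 0.4007 -0.0305  0.4047] xang 2.4081 tilt [-2.e-04 -3.e-04 -1.e+00] F [ 0.2 -0.5  0.4] w 0.0848 g 0.0 q [ 0.76 -0.17 -0.71  1.96 -0.11  1.31  0.93]
turn [-4.000e-04 -0.000e+00 -4.819e-01] shift [-0.0311  0.0691  0.0446]
```

View pics/w1.png

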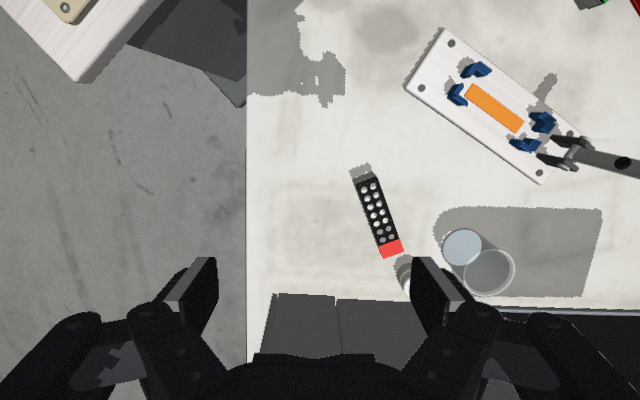

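Wrist view: the red rack is at (375,210), with its tag end at (391,249) and a low bottle just past it. The nest, with its orange pad, is at (495,108), and the beaker is at (485,265).

```bash
cat >> h.py <<'E'
from scipy.optimize import minimize
def proj(c,P):
    T=np.linalg.inv(c2w(c)); return cv2.projectPoints(np.array(P,float).reshape(-1,1,3),cv2.Rodrigues(T[:3,:3])[0],T[:3,3],K(c),np.array(c['dist']))[0].reshape(-1,2)
def fit(c,mask,x0,L=.092,w=.024,h=.032,z0=0.,):
    def iou(p):
        x,y,a=p; B=np.array([[i*L/2*np.cos(a)-j*w/2*np.sin(a)+x,i*L/2*np.sin(a)+j*w/2*np.cos(a)+y,z] for i in(-1,1) for j in(-1,1) for z in(z0,z0+h)])
        im=np.zeros(mask.shape,np.uint8); hull=cv2.convexHull(proj(c,B).astype(np.float32))
        cv2.fillConvexPoly(im,np.round(hull*16).astype(np.int32),1,shift=4)
        return -(im&mask).sum()/(im|mask).sum()
    s=np.array([x0]*4)+np.array([[0,0,0],[.006,0,0],[0,.006,0],[0,0,.12]])
    r=minimize(iou,x0,method='Nelder-Mead',options=dict(initial_simplex=s,xatol=1e-4,fatol=1e-4)); return r.x.round(4),round(-r.fun,3)
E
python3 - <<'E'
from h import *
c=cam('wrist')
m=manip.silhouettes(c,'red_rack')[0]['pixels'].astype(np.uint8); r=fit(c,m,[.484,-.002,-.31]);print(r)
t=cam('top')
for l,x0 in [('red_rack',[.484,-.002,-.31]),('green_rack',[.411,.31,0])]:
    for s in manip.silhouettes(t,l)[:1]: print('top',l,fit(t,s['pixels'].astype(np.uint8),x0))
x,y,a=r[0]; to([x,y,.25],a+np.pi)
E
```

```text
(array([ 0.5  ,  0.044, -0.95 ]), np.float64(-0.0))
top red_rack (array([ 0.508,  0.028, -0.31 ]), np.float64(-0.0))
t3.45 [ 0.4006 -0.0311  0.4047] xang 2.4066 tilt [ 0.e+00 -3.e-04 -1.e+00] F [ 0.1 -0.3  0.8] w 0.0855 g 0.0 q [ 0.77 -0.17 -0.71  1.97 -0.11  1.3   0.93]
turn [-1.00e-04  2.00e-04  2.15e-01] shift [-0.0234  0.1224  0.1547]h.py:36: RuntimeWarning: overflow encountered in scalar negative
  return -(im&mask).sum()/(im|mask).sum()
```

```bash
sed -i 's/return -(im&mask).sum()/return -1.0*(im\&mask).sum()/' h.py
python3 - <<'E'
from h import *
c=cam('wrist')
m=manip.silhouettes(c,'red_rack')[0]['pixels'].astype(np.uint8); r=fit(c,m,[.484,-.002,-.31]);print(r)
t=cam('top')
for l,x0 in [('red_rack',[.484,-.002,-.31]),('green_rack',[.411,.31,0])]:
    for s in manip.silhouettes(t,l)[:1]: print('top',l,fit(t,s['pixels'].astype(np.uint8),x0))
m=manip.silhouettes(t,'reject_tray')
if m: print('tray',fit(t,m[0]['pixels'].astype(np.uint8),[.54,.393,0],.135,.078,.018))
x,y,a=r[0]; to([x,y,.25],a+np.pi)
E
```

```text
(array([ 0.4841, -0.0052, -0.3356]), np.float64(0.976))
top red_rack (array([ 0.4832, -0.003 , -0.3397]), np.float64(0.934))
top green_rack (array([0.4092, 0.3108, 0.0335]), np.float64(0.937))
tray (array([0.5371, 0.3908, 0.0034]), np.float64(0.958))
t3.75 [ 0.4008 -0.0304  0.4047] xang 2.4084 tilt [ 1.e-04 -1.e-04 -1.e+00] F [ 0.  -0.4 -0.3] w 0.0846 g 0.0 q [ 0.76 -0.17 -0.71  1.96 -0.11  1.3   0.93]
turn [-0.000e+00  1.000e-04 -3.975e-01] shift [-0.0451  0.0745  0.1547]
```

Request:
move_arm(plan=[0,0,-0.15,-0.02,0.035,0.03,0.085,0,0,-0.3,-0.0444,0.0748,0.07,0.085,0,0,-0.3975,-0.0444,0.0748,0.12,0.085,0,0,-0.3975,-0.0444,0.0748,0.16,0.085,0,0,-0.3975,-0.0444,0.0748,0.2,0.085,0,0,-0.3975,-0.0444,0.0748,0.2257,0.085,0,0,-0.3975,-0.0444,0.0748,0.2257,0.085,0,0,-0.3975,-0.0444,0.0748,0.2257,0.015,0,0,-0.3975,-0.0444,0.0748,0.2257,0.015,0,0,-0.3975,-0.0444,0.0748,0.2257,0.015,0,0,-0.3975,-0.0444,0.0748,0.2257,0.015], squeeze=40)

```text
clock: 5.12
position: [0.4842, -0.0044, 0.1798]
ee_rot: [0.167, 0.986, -0.0, 0.001]
ft_force: [-0.6, -0.1, 6.9]
grip_width: 0.284
grasp_force: 40.2
```

```bash
python3 - <<'E'
from h import *
to([.4838,-.0045,.179],-.336+np.pi)
to([.537,.391,.34],np.pi+.003)
E
```

```text
t5.12 [ 0.4842 -0.0044  0.1798] xang 2.8062 tilt [ 1.4e-03 -5.0e-04 -1.0e+00] F [-0.6 -0.1  6.9] w 0.0242 g 40.2 q [ 0.58  0.39 -0.75  2.01  0.35  0.87  0.88]
turn [-0.      0.0015  0.0006] shift [ 0.0004 -0.0002  0.0008]
t5.12 [ 0.4842 -0.0044  0.1798] xang 2.8062 tilt [ 1.4e-03 -5.0e-04 -1.0e+00] F [-0.6 -0.1  6.9] w 0.0242 g 40.2 q [ 0.58  0.39 -0.75  2.01  0.35  0.87  0.88]
turn [-3.000e-04  1.500e-03 -3.384e-01] shift [ 0.0801  0.3907 -0.1603]
```

Request:
move_arm(plan=[0,0,0,0,0,-0.05,0.015,0,0,0,0.02,0.03,-0.1,0.015,0,0,0,0.055,0.072,-0.1,0.015,0,0,0,0.09,0.117,-0.1,0.015,0,0,0,0.124,0.162,-0.1,0.015,0,0,-0.1,0.116,0.212,-0.1,0.015,0,0,-0.2,0.107,0.26,-0.1,0.015,0,0,-0.28,0.098,0.305,-0.1,0.015,0,0,-0.338,0.089,0.35,-0.1,0.015,0,0,-0.338,0.0803,0.3907,-0.1,0.015,0,0,-0.338,0.0803,0.3907,-0.07,0.015,0,0,-0.338,0.0803,0.3907,-0.05,0.015])

```text
clock: 6.62
position: [0.5363, 0.3909, 0.2273]
ee_rot: [-0.002, 1.0, -0.001, -0.001]
ft_force: [0.2, -0.4, -1.6]
grip_width: 0.282
grasp_force: 39.6
```

```bash
python3 - <<'E'
from h import *
c=cam('wrist'); save(c,'w2.png')
for l in ['reject_tray','red_rack']: print(l,[(round(d['conf'],2),W(c,d['position']).round(3).tolist()) for d in manip.tip_of(c,l)[:1]])
to([.537,.391,.183],np.pi+.003)
E
```

```text
reject_tray []
red_rack [(0.78, [0.533, 0.392, 0.048])]
t6.78 [0.5365 0.3902 0.2281] xang -3.1393 tilt [-0.0015 -0.0016 -1.    ] F [-0.3 -0.2 -0.3] w 0.0243 g 39.6 q [-0.1   0.73 -0.86  1.5   0.58  1.19  0.51]
turn [-0.0016 -0.0015 -0.0007] shift [-0.0006  0.0009  0.0451]
```

View pics/w2.png

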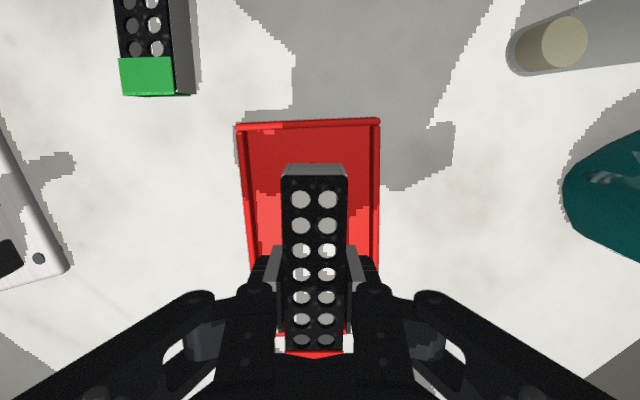

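The red rack hangs level over the tray, centred: the rack is at u=314 between walls at 240 and 380. The green rack is clear at (160,50).

Request:
move_arm(plan=[0,0,0,0,0,0.025,0.015,0,0,0,0,0,0.038,0.015,0,0,0,0,0,0.0445,0.015,0,0,0,0,0,0.0445,0.015,0,0,0,0,0,0.0445,0.034,0,0,0,0,0,0.0445,0.034,0,0,0,0,0,0.02,0.034,0,0,0,0,0,-0.03,0.034,0,0,0,0.03,-0.02,-0.07,0.085,0,0,0,0.055,-0.05,-0.1,0.085,0,0,0,0.08,-0.08,-0.1,0.085,0,0,0,0.08,-0.08,-0.1,0.085])

```text
clock: 8.28
position: [0.4558, 0.3095, 0.3308]
ee_rot: [-0.001, 1.0, -0.001, 0.001]
ft_force: [0.7, 0.4, 0.4]
grip_width: 0.999
grasp_force: 0.0
```

```bash
python3 - <<'E'
from h import *
c=cam('wrist'); save(c,'w3.png')
for l in ['reject_tray','red_rack','green_rack','nest_centre','clamp_hinge','clamp_nest']: print(l,[(round(d['conf'],2),W(c,d['position']).round(3).tolist()) for d in manip.tip_of(c,l)[:1]])
for s in manip.silhouettes(c,'green_rack')[:1]: print(fit(c,s['pixels'].astype(np.uint8),[.4092,.3108,.0335]))
t=cam('top')
for l,x0,z in [('red_rack',[.537,.391,0],.004),('green_rack',[.4092,.3108,.0335],0)]:
    for s in manip.silhouettes(t,l)[:1]: print('top',l,fit(t,s['pixels'].astype(np.uint8),x0,z0=z))
E
```

```text
reject_tray [(0.63, [0.538, 0.391, 0.003])]
red_rack []
green_rack [(0.58, [0.413, 0.311, -0.002])]
nest_centre [(0.62, [0.471, 0.16, 0.012])]
clamp_hinge []
clamp_nest [(0.63, [0.473, 0.164, 0.002])]
(array([0.4113, 0.309 , 0.0122]), np.float64(0.98))
top green_rack (array([0.4025, 0.3143, 0.1315]), np.float64(0.088))
```

View pics/w3.png

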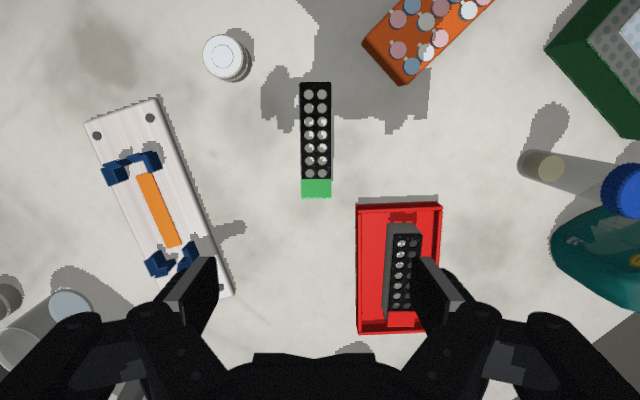

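The red rack stands upright in the tray at (405,270). The green rack is at (316,140) with its tag at (316,188). The nest is at (160,200) with its pad at (160,210). I'll look at the nest from closer above.

Request:
move_arm(plan=[0,0,0,-0.011,-0.048,-0.02,0.085,0,0,0,-0.022,-0.096,-0.04,0.085,0,0,0,-0.034,-0.1445,-0.04,0.085,0,0,0,-0.034,-0.1445,-0.04,0.085,0,0,0,-0.034,-0.1445,-0.04,0.085])

```text
clock: 9.45
position: [0.491, 0.1668, 0.369]
ee_rot: [-0.001, 1.0, 0.0, -0.0]
ft_force: [0.6, -0.3, -0.5]
grip_width: 0.994
grasp_force: 0.0
```

```bash
python3 - <<'E'
from h import *
c=cam('wrist'); save(c,'w4.png'); st()
for l in ['nest_centre','clamp_hinge','clamp_nest','clamp_handle']: print(l,[(round(d['conf'],2),W(c,d['position']).round(3).tolist()) for d in manip.tip_of(c,l)[:1]])
hsv=cv2.cvtColor(c['color'],cv2.COLOR_RGB2HSV); m=cv2.inRange(hsv,(8,150,120),(22,255,255)); 
n,lab,s,ce=cv2.connectedComponentsWithStats(m); i=1+s[1:,4].argmax(); print('orange',s[i])
k=np.argwhere(lab==i)[:,::-1]
for z in (.012,.017,.022):
    P=ray(c,k,z)[:,:2]; print(z,cv2.minAreaRect((P*1000).astype(np.float32)))
cv2.imwrite('pics/w4b.png',cv2.resize(c['color'][:,:,::-1],(800,500)))
E
```

```text
t9.50 [0.4908 0.1675 0.369 ] xang -3.1374 tilt [-1.e-04  5.e-04 -1.e+00] F [-1.3  0.6  0.1] w 0.0849 g 0.0 q [ 0.51  0.27 -1.05  1.75  0.24  1.27  0.98]
nest_centre [(0.73, [0.473, 0.163, 0.012])]
clamp_hinge [(0.7, [0.555, 0.187, 0.054])]
clamp_nest [(0.56, [0.475, 0.164, 0.003])]
clamp_handle [(0.66, [0.346, 0.242, 0.002])]
orange [ 522    0   58   51 1171]
0.012 ((330.6404113769531, 387.5769348144531), (51.05622482299805, 43.60248565673828), 44.82528305053711)
0.017 ((332.019775390625, 384.18060302734375), (50.273921966552734, 42.93438720703125), 44.82529067993164)
0.022 ((333.3991394042969, 380.7843017578125), (49.491668701171875, 42.26629638671875), 44.8253288269043)
```

View pics/w4.png

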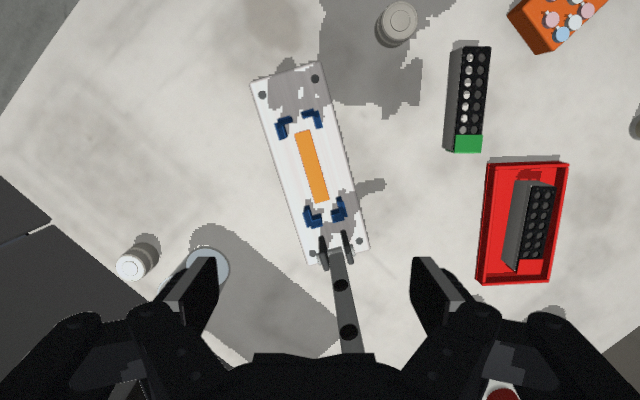

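The nest base has corners near (250,84), (320,62) and (369,247), with the pad at (311,167) and the bar running from (333,250) down to (349,350).

```bash
python3 - <<'E'
from h import *
c=cam('wrist')
hsv=cv2.cvtColor(c['color'],cv2.COLOR_RGB2HSV); m=cv2.inRange(hsv,(8,120,80),(22,255,255)); m[:,:260]=0;m[:,350:]=0;m[:100]=0;m[230:]=0
k=np.argwhere(m)[:,::-1]; print(len(k))
for z in (.012,.017,.022):
    P=ray(c,k,z)[:,:2]; print(z,cv2.minAreaRect((P*1000).astype(np.float32)),P.mean(0))
C=ray(c,[(250,84),(320,62),(369,247)],.012); print(C, np.linalg.norm(C[1]-C[0]),np.linalg.norm(C[2]-C[1]), 'ctr',(C[0]+C[2])/2,'yaw',np.arctan2(*(C[2]-C[1])[1::-1]))
cl=((c['color'].astype(int)[...,2]-c['color'].astype(int)[...,0]>25)).astype(np.uint8); cl[:,:260]=0;cl[:,365:]=0;cl[:95]=0;cl[235:]=0
n,lab,s,ce=cv2.connectedComponentsWithStats(cl)
for i in range(1,n):
    if s[i,4]>40: print(s[i],ce[i].round(1),ray(c,[ce[i]],.026).round(4))
cv2.imwrite('pics/w4c.png',cv2.resize(c['color'][50:280,230:390,::-1],None,fx=3,fy=2.6*1,interpolation=cv2.INTER_CUBIC))
E
```

```text
1116
0.012 ((476.2670593261719, 164.18917846679688), (73.6269760131836, 15.510157585144043), 16.640954971313477) [0.47524294 0.16397418]
0.017 ((475.4120788574219, 164.22369384765625), (72.49880981445312, 15.272501945495605), 16.640947341918945) [0.4744037 0.164012 ]
0.022 ((474.55712890625, 164.25823974609375), (71.37066650390625, 15.034852981567383), 16.640960693359375) [0.47356445 0.16404982]
[[0.39692595 0.10604361 0.012     ]
 [0.37725449 0.17190792 0.012     ]
 [0.56235766 0.22676432 0.012     ]] 0.06873916861040902 0.19306063195517342 ctr [0.4796418  0.16640396 0.012     ] yaw 0.28811013409357755
[301 109  22  20 216] [312.4 117.3] [[0.427  0.1651 0.026 ]]
[274 116  18  25 238] [281.5 126.9] [[0.4359 0.1364 0.026 ]]
[331 196  16  28 251] [338.3 211.5] [[0.518  0.1914 0.026 ]]
[301 206  21  23 283] [310.7 218.9] [[0.526  0.1639 0.026 ]]
```

View pics/w4c.png

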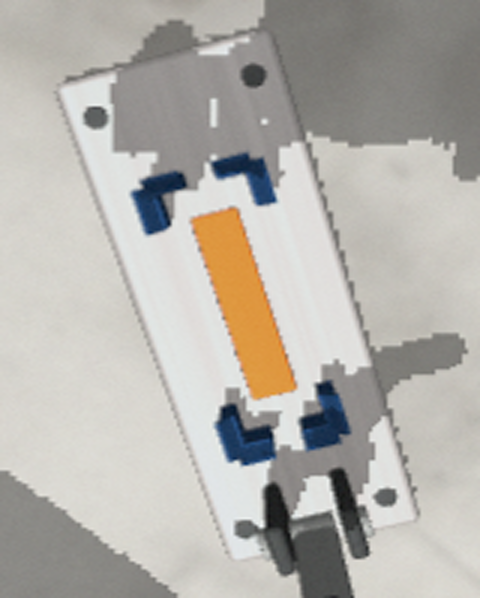

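```bash
python3 - <<'E'
from h import *
c=cam('wrist')
for s in manip.silhouettes(c,'green_rack')[:1]: print(s['conf'],fit(c,s['pixels'].astype(np.uint8),[.411,.309,.012]))
to([.411,.309,.18],np.pi+.012)
E
```

```text
0.94 (array([0.4118, 0.3095, 0.0297]), np.float64(0.974))
t9.85 [0.491  0.1669 0.369 ] xang -3.1379 tilt [-0.e+00  1.e-04 -1.e+00] F [0.  0.4 0.2] w 0.0852 g 0.0 q [ 0.51  0.27 -1.05  1.75  0.24  1.27  0.98]
turn [ 0.0001 -0.     -0.0083] shift [0.0795 0.1424 0.189 ]
```

Request:
move_arm(plan=[0,0,0,0.026,0.047,0.02,0.085,0,0,0,0.053,0.095,0.05,0.085,0,0,-0.016,0.0792,0.1427,0.08,0.085,0,0,-0.016,0.0792,0.1427,0.13,0.085,0,0,-0.016,0.0792,0.1427,0.17,0.085,0,0,-0.016,0.0792,0.1427,0.189,0.085,0,0,-0.016,0.0792,0.1427,0.189,0.085,0,0,-0.016,0.0792,0.1427,0.189,0.015,0,0,-0.016,0.0792,0.1427,0.189,0.015,0,0,-0.016,0.0792,0.1427,0.189,0.015,0,0,-0.016,0.0792,0.1427,0.189,0.015], squeeze=50)

```text
clock: 11.22
position: [0.412, 0.3091, 0.1808]
ee_rot: [-0.009, 1.0, 0.0, 0.001]
ft_force: [-0.9, -0.9, 6.4]
grip_width: 0.288
grasp_force: 50.0
```

```bash
python3 - <<'E'
from h import *
to([.4755,.164,.24],np.pi+.289)
to([.4755,.164,.30],np.pi+.289)
E
```

```text
t11.22 [0.412  0.3091 0.1808] xang -3.1232 tilt [ 1.4e-03  4.0e-04 -1.0e+00] F [-0.9 -0.9  6.4] w 0.0246 g 50.0 q [ 0.07  0.53 -0.94  1.93  0.53  0.95  0.46]
turn [ 2.000e-04  1.400e-03 -2.706e-01] shift [-0.0609 -0.1462 -0.0592]
t11.22 [0.412  0.3091 0.1808] xang -3.1232 tilt [ 1.4e-03  4.0e-04 -1.0e+00] F [-0.9 -0.9  6.4] w 0.0246 g 50.0 q [ 0.07  0.53 -0.94  1.93  0.53  0.95  0.46]
turn [ 2.000e-04  1.400e-03 -2.706e-01] shift [-0.061  -0.1462 -0.1192]
```

Request:
move_arm(plan=[0,0,0,0,0,-0.05,0.015,0,0,0,-0.005,-0.01,-0.09,0.015,0,0,-0.08,-0.02,-0.048,-0.09,0.015,0,0,-0.16,-0.034,-0.085,-0.09,0.015,0,0,-0.23,-0.048,-0.12,-0.09,0.015,0,0,-0.2706,-0.061,-0.1462,-0.09,0.015,0,0,-0.2706,-0.061,-0.1462,-0.07,0.015,0,0,-0.2706,-0.061,-0.1462,-0.0592,0.015,0,0,-0.2706,-0.061,-0.1462,-0.0592,0.015,0,0,-0.2706,-0.061,-0.1462,-0.0592,0.015])

```text
clock: 12.48
position: [0.4751, 0.1648, 0.2395]
ee_rot: [-0.145, 0.989, 0.0, 0.0]
ft_force: [1.0, 0.7, -1.0]
grip_width: 0.283
grasp_force: 49.3
```

```bash
python3 - <<'E'
from h import *
c=cam('wrist'); save(c,'w5.png')
for s in manip.silhouettes(c,'green_rack')[:1]: 
    ys,xs=np.where(s['pixels']); print('rack px',xs.min(),xs.max(),ys.min(),ys.max())
hs=manip.tip_of(c,'green_rack')[:1]; print([W(c,d['position']).round(4) for d in hs])
# project expected nest guides outline & rack corners
def box(x,y,a,L,w,z): return [[x+i*L/2*np.cos(a)-j*w/2*np.sin(a),y+i*L/2*np.sin(a)+j*w/2*np.cos(a),z] for i,j in((-1,-1),(-1,1),(1,1),(1,-1))]
im=c['color'][:,:,::-1].copy()
for b,col in ((box(.4755,.164,.289,.096,.028,.030),(0,255,255)),(box(.4755,.164,.289,.2,.072,.012),(0,255,0)),(box(.4755,.164,.289,.092,.024,.092),(255,0,255))):
    cv2.polylines(im,[np.round(proj(c,b)).astype(int)],True,col,1)
cv2.imwrite('pics/w5o.png',im)
to([.4755,.164,.24],np.pi+.289)
E
```

```text
rack px 280 347 162 358
[array([0.4713, 0.1681, 0.0569])]
t12.62 [0.4753 0.1643 0.2396] xang -2.8517 tilt [ 8.e-04  1.e-04 -1.e+00] F [ 0.7 -0.5 -0. ] w 0.0240 g 49.3 q [ 0.48  0.43 -1.05  1.92  0.43  1.04  1.11]
turn [-0.0002  0.0007  0.0009] shift [-0.0001 -0.0003 -0.0004]
```

View pics/w5o.png

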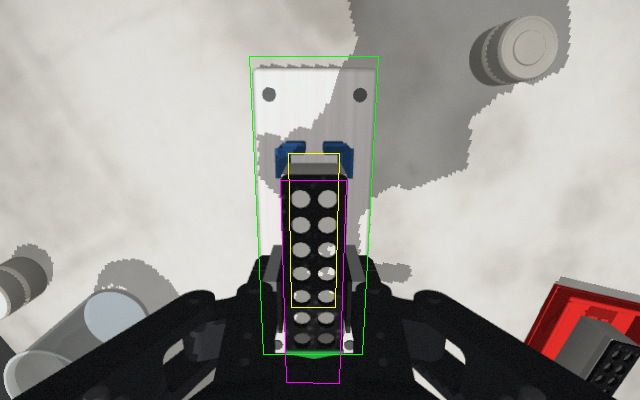

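Predicted outlines match the guides laterally: the guides' centre is at u≈314.5 and the rack's at u≈314. I'll zoom in to check the lengthwise fit.

```bash
python3 - <<'E'
from h import *
im=cv2.imread('pics/w5.png'); cv2.imwrite('pics/z5.png',cv2.resize(im[125:215,250:380],None,fx=6,fy=6,interpolation=cv2.INTER_CUBIC))
c=cam('wrist'); print(c['fx'],c['cx'],c['cy'])
def ax(s,z): return [.4755+s*np.cos(.289),.164+s*np.sin(.289),z]
for s,z in((-.048,.012),(-.048,.03),(-.052,.035),(-.046,.0908),(-.046,.0588),(-.1,.012),(-.095,.012)): print(s,z,proj(c,[ax(s,z)]).round(1))
E
```

```text
327.8536722654339 313.7348184862877 203.70820217101738
-0.048 0.012 [[314.5 148.8]]
-0.048 0.03 [[314.5 152.7]]
-0.052 0.035 [[314.6 146.2]]
-0.046 0.0908 [[314.8 179.1]]
-0.046 0.0588 [[314.6 164.9]]
-0.1 0.012 [[314.7  55.3]]
-0.095 0.012 [[314.7  64.8]]
```

View pics/z5.png

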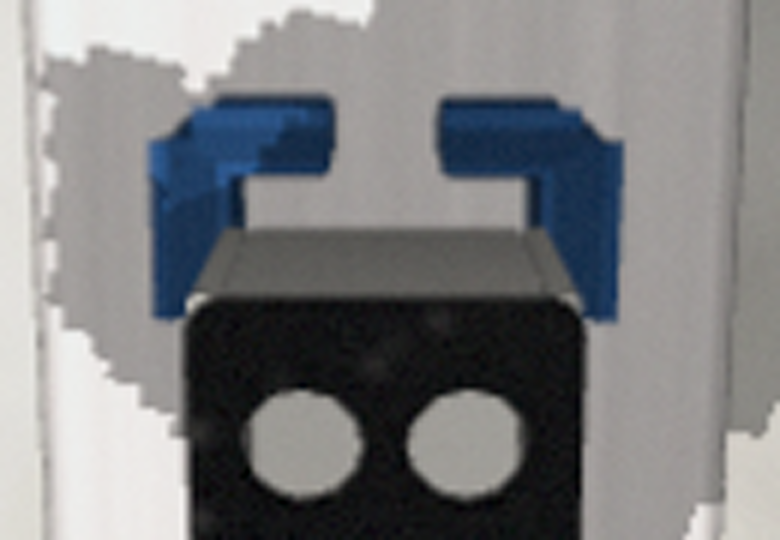

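Lengthwise: the guide's inner edge is at v=154.7 (predicted 152.7). The rack's top end is at v=175 (predicted 179). So the rack sits about 2 mm too far toward −x and needs +2 mm toward the hinge (tool −x). Laterally it is centred.

Request:
move_arm(plan=[0,0,0,-0.002,0,0,0.015,0,0,0,-0.002,0,0.01,0.015,0,0,0,-0.002,0,0.02,0.015,0,0,0,-0.002,0,0.026,0.015,0,0,0,-0.002,0,0.03,0.015,0,0,0,-0.002,0,0.03,0.015])

```text
clock: 13.42
position: [0.4772, 0.1644, 0.2089]
ee_rot: [-0.144, 0.99, 0.0, -0.0]
ft_force: [-0.7, 0.3, 0.7]
grip_width: 0.283
grasp_force: 49.3
```

Request:
move_arm(plan=[0,0,0,0,0,0.002,0.015,0,0,0,0,0,0.004,0.015,0,0,0,0,0,0.005,0.015,0,0,0,0,0,0.005,0.015])

```text
clock: 13.92
position: [0.4772, 0.1644, 0.2042]
ee_rot: [-0.144, 0.99, -0.0, -0.0]
ft_force: [0.3, -0.5, -1.0]
grip_width: 0.285
grasp_force: 49.3
```

Request:
move_arm(plan=[0,0,0,0,0,0.002,0.015,0,0,0,0,0,0.003,0.015,0,0,0,0,0,0.003,0.015])

```text
clock: 14.3
position: [0.4772, 0.1644, 0.2011]
ee_rot: [-0.144, 0.99, -0.0, -0.0]
ft_force: [0.8, 0.6, -0.2]
grip_width: 0.283
grasp_force: 49.3
```

Request:
move_arm(plan=[0,0,0,0,0,0.002,0.015,0,0,0,0,0,0.003,0.015,0,0,0,0,0,0.003,0.015])

```text
clock: 14.68
position: [0.4772, 0.1644, 0.1981]
ee_rot: [-0.144, 0.99, -0.0, -0.0]
ft_force: [-0.1, -1.1, -0.5]
grip_width: 0.28
grasp_force: 49.3
```

Request:
move_arm(plan=[0,0,0,0,0,0.001,0.015,0,0,0,0,0,0.002,0.015,0,0,0,0,0,0.002,0.015])

```text
clock: 15.05
position: [0.4772, 0.1644, 0.1961]
ee_rot: [-0.144, 0.99, -0.0, -0.0]
ft_force: [-0.1, -0.0, -1.2]
grip_width: 0.279
grasp_force: 49.3
```

Request:
move_arm(plan=[0,0,0,0,0,0.001,0.015,0,0,0,0,0,0.002,0.015,0,0,0,0,0,0.002,0.015])

```text
clock: 15.42
position: [0.4773, 0.1644, 0.1942]
ee_rot: [-0.144, 0.99, -0.0, 0.0]
ft_force: [0.9, -0.4, 0.0]
grip_width: 0.282
grasp_force: 49.6
```

Request:
move_arm(plan=[0,0,0,0,0,0.001,0.015,0,0,0,0,0,0.001,0.015])

```text
clock: 15.68
position: [0.4772, 0.1644, 0.1933]
ee_rot: [-0.144, 0.99, -0.0, 0.0]
ft_force: [-1.6, -0.6, 4.3]
grip_width: 0.283
grasp_force: 49.9
```

Request:
move_arm(plan=[0,0,0,0,0,0.001,0.015,0,0,0,0,0,0.001,0.015])

```text
clock: 15.92
position: [0.4773, 0.1645, 0.1927]
ee_rot: [-0.144, 0.99, -0.0, 0.0]
ft_force: [-5.3, -3.8, 12.4]
grip_width: 0.282
grasp_force: 51.1
```

Request:
move_arm(plan=[0,0,0,0,0,0.001,0.015,0,0,0,0,0,0.001,0.015])

```text
clock: 16.18
position: [0.4772, 0.1647, 0.1927]
ee_rot: [-0.144, 0.99, -0.001, -0.0]
ft_force: [-10.7, -6.7, 29.2]
grip_width: 0.281
grasp_force: 53.3
```

It stopped hard at TCP z 0.1927 with 29 N, which matches the home height (bench grasp 0.1808 + 0.012). Releasing and rising.

Request:
move_arm(plan=[0,0,0,0,0,-0.001,0.015,0,0,0,0,0,-0.001,0.06,0,0,0,0,0,-0.001,0.06,0,0,0,0,0,-0.001,0.06,0,0,0,0,0,-0.03,0.06,0,0,0,0,0,-0.08,0.06,0,0,0,0,0,-0.14,0.06,0,0,0,0,0,-0.2,0.06,0,0,0,0,0,-0.23,0.06,0,0,0,0,0,-0.23,0.022,0,0,0,0,0,-0.23,0.022])

```text
clock: 17.55
position: [0.4771, 0.1642, 0.4202]
ee_rot: [-0.144, 0.99, -0.0, -0.001]
ft_force: [1.1, -1.2, -0.2]
grip_width: 0.287
grasp_force: 0.0
```

```bash
python3 - <<'E'
from h import *
c=cam('wrist'); save(c,'w6.png')
for s in manip.silhouettes(c,'green_rack')[:1]: 
    for z in (.012,.017,.022): print(z,fit(c,s['pixels'].astype(np.uint8),[.477,.1645,.289],z0=z))
for n in ('top','scene'):
    t=cam(n); print(n,[(round(d['conf'],2),W(t,d['position']).round(4).tolist()) for d in manip.tip_of(t,'clamp_handle')[:1]])
a=.289; f=lambda s,z:[.477+s*np.cos(a),.1645+s*np.sin(a),z]
to(f(.14,.42)); to(f(.14,.355),a+np.pi)
E
```

```text
0.012 (array([0.4775, 0.1637, 0.2999]), np.float64(0.973))
0.017 (array([0.4754, 0.1632, 0.2994]), np.float64(0.982))
0.022 (array([0.4747, 0.1628, 0.2986]), np.float64(0.976))
top [(0.62, [0.5354, 0.3939, -0.0024])]
scene [(0.59, [0.5724, 0.1917, 0.2006])]
t17.85 [0.4771 0.1644 0.4206] xang -2.8520 tilt [-0.001  0.    -1.   ] F [0.4 0.1 0.1] w 0.0222 g 0.0 q [ 0.65  0.21 -1.19  1.7   0.2   1.36  1.29]
turn [0 0 0] shift [-1.399e-01  1.000e-04  4.000e-04]
t17.85 [0.4771 0.1644 0.4206] xang -2.8520 tilt [-0.001  0.    -1.   ] F [0.4 0.1 0.1] w 0.0222 g 0.0 q [ 0.65  0.21 -1.19  1.7   0.2   1.36  1.29]
turn [ 0.0003 -0.001   0.0006] shift [-0.14    0.      0.0654]
```

View pics/w6.png

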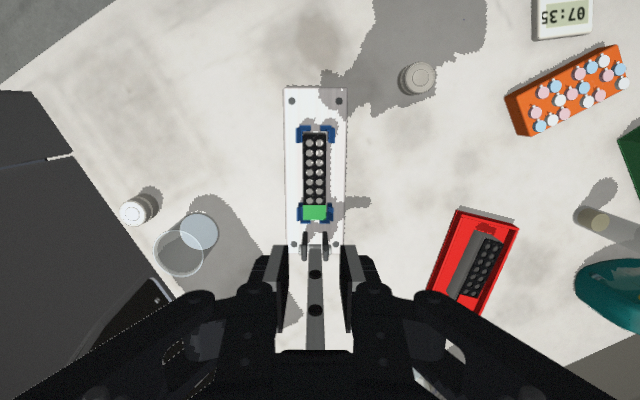

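The green rack sits in the nest between all four guides, at (315,175), and the bar is still up between the fingers' view at (315,300). Next I go behind the handle.

Request:
move_arm(plan=[0,0,0,-0.047,0,0,0.022,0,0,0,-0.094,0,0,0.022,0,0,0,-0.14,0,0,0.022,0,0,0,-0.14,0,0.01,0.022,0,0,0,-0.14,0,0.045,0.022,0,0,0,-0.14,0,0.065,0.022,0,0,0,-0.14,0,0.065,0.022])

```text
clock: 18.73
position: [0.6109, 0.2038, 0.3549]
ee_rot: [-0.144, 0.99, -0.0, -0.001]
ft_force: [-0.9, 0.6, 0.7]
grip_width: 0.259
grasp_force: 0.0
```

Request:
move_arm(plan=[0,0,0,0.012,0,0,0.022,0,0,0,0.024,0,0,0.022,0,0,0,0.034,0,0,0.022,0,0,0,0.044,0,0,0.022])

```text
clock: 19.23
position: [0.5686, 0.1916, 0.3568]
ee_rot: [-0.144, 0.99, -0.0, 0.001]
ft_force: [1.3, 0.3, -0.0]
grip_width: 0.258
grasp_force: 0.5
```

Request:
move_arm(plan=[0,0,0,0.012,0,0.002,0.022,0,0,0,0.024,0,0.004,0.022,0,0,0,0.036,0,0.008,0.022,0,0,0,0.048,0,0.012,0.022,0,0,0,0.06,0,0.016,0.022,0,0,0,0.073,0,0.02,0.022,0,0,0,0.073,0,0.02,0.022])

```text
clock: 20.1
position: [0.4984, 0.1706, 0.3359]
ee_rot: [-0.144, 0.99, -0.001, -0.0]
ft_force: [0.0, -0.7, -0.3]
grip_width: 0.257
grasp_force: 0.0
```

```bash
python3 - <<'E'
from h import *
st()
for n in ('top','scene'):
    t=cam(n); save(t,n+'7.png'); print(n,[(round(d['conf'],2),W(t,d['position']).round(4).tolist()) for d in manip.tip_of(t,'clamp_handle')[:2]])
E
```

```text
t20.10 [0.4984 0.1706 0.3359] xang -2.8524 tilt [-6.0e-04 -1.3e-03 -1.0e+00] F [ 0.  -0.7 -0.3] w 0.0219 g 0.0 q [ 0.56  0.38 -1.15  1.77  0.37  1.24  1.16]
top [(0.64, [0.348, 0.2432, -0.0005]), (0.58, [0.4766, 0.168, 0.1771])]
scene [(0.83, [0.4811, 0.1616, 0.1761]), (0.51, [0.5884, 0.0459, 0.0025])]
```

Request:
move_arm(plan=[0,0,0,-0.006,0,0,0.022,0,0,0,-0.006,0,-0.05,0.022,0,0,0,0.012,0,-0.05,0.022,0,0,0,0.024,0,-0.05,0.022,0,0,0,0.024,0,-0.035,0.022,0,0,0,0.028,0,-0.019,0.022,0,0,0,0.042,0,-0.0075,0.022,0,0,0,0.057,0,0.0075,0.022,0,0,0,0.069,0,0.0244,0.022,0,0,0,0.079,0,0.043,0.022,0,0,0,0.079,0,0.043,0.022])

```text
clock: 21.68
position: [0.4229, 0.1482, 0.2916]
ee_rot: [-0.144, 0.99, 0.0, -0.001]
ft_force: [-0.6, 0.7, 0.8]
grip_width: 0.262
grasp_force: 0.0
```

```bash
python3 - <<'E'
from h import *
st()
for n in ('top','scene'):
    t=cam(n); save(t,n+'8.png'); print(n,[(round(d['conf'],2),W(t,d['position']).round(4).tolist()) for d in manip.tip_of(t,'clamp_handle')[:2]])
E
```

```text
t21.68 [0.4229 0.1482 0.2916] xang -2.8518 tilt [-2.8e-03 -2.0e-04 -1.0e+00] F [-0.6  0.7  0.8] w 0.0224 g 0.0 q [ 0.73  0.22 -1.25  2.    0.24  1.09  1.24]
top [(0.36, [0.4729, 0.1672, -0.0056]), (0.2, [0.5736, -0.0244, -0.0043])]
scene [(0.62, [0.4179, 0.1488, 0.1048])]
```

Request:
move_arm(plan=[0,0,0,0.007,0,0.0187,0.022,0,0,0,0.0115,0,0.039,0.022,0,0,0,0.0128,0,0.049,0.022,0,0,0,0.013,0,0.055,0.022,0,0,0,0.013,0,0.057,0.022,0,0,0,0.013,0,0.057,0.022])

```text
clock: 22.62
position: [0.4114, 0.1449, 0.2365]
ee_rot: [-0.144, 0.99, 0.0, 0.0]
ft_force: [-0.4, 0.4, 0.2]
grip_width: 0.259
grasp_force: 0.0
```

Request:
move_arm(plan=[0,0,0,0,0,0.001,0.022,0,0,0,0,0,0.002,0.022,0,0,0,0,0,0.002,0.022])

```text
clock: 23.0
position: [0.4112, 0.1447, 0.2343]
ee_rot: [-0.144, 0.99, -0.0, 0.0]
ft_force: [1.0, -0.3, 1.3]
grip_width: 0.256
grasp_force: 0.2
```

Request:
move_arm(plan=[0,0,0,0,0,0.001,0.022,0,0,0,0,0,0.002,0.022,0,0,0,0,0,0.002,0.022])

```text
clock: 23.38
position: [0.4112, 0.1448, 0.2323]
ee_rot: [-0.144, 0.99, -0.0, -0.0]
ft_force: [-1.7, 0.1, 4.6]
grip_width: 0.256
grasp_force: 2.3
```

Request:
move_arm(plan=[0,0,0,0,0,0.001,0.022,0,0,0,0,0,0.0015,0.022,0,0,0,0,0,0.0015,0.022])

```text
clock: 23.75
position: [0.4113, 0.145, 0.2316]
ee_rot: [-0.144, 0.99, -0.001, -0.0]
ft_force: [-7.3, -3.7, 23.3]
grip_width: 0.256
grasp_force: 11.1
```

There is a hard stop at 23 N at the expected closed height (0.232). Retreating straight up and checking.

Request:
move_arm(plan=[0,0,0,0,0,-0.001,0.022,0,0,0,0,0,-0.02,0.022,0,0,0,0,0,-0.07,0.022,0,0,0,0,0,-0.12,0.022,0,0,0,-0.04,0,-0.17,0.022,0,0,0,-0.08,0,-0.19,0.022,0,0,0,-0.08,0,-0.19,0.022,0,0,0,-0.08,0,-0.19,0.022])

```text
clock: 24.75
position: [0.4872, 0.1679, 0.42]
ee_rot: [-0.145, 0.989, 0.0, -0.001]
ft_force: [0.0, -0.2, -0.3]
grip_width: 0.259
grasp_force: 0.0
```

```bash
python3 - <<'E'
from h import *
st(); c=cam('wrist'); t=cam('scene')
print([(n,[(round(d['conf'],2),W(x,d['position']).round(4).tolist()) for d in manip.tip_of(x,l)[:1]]) for n,x in (('w',c),('s',t)) for l in ('clamp_handle','red_rack','green_rack','low_bottle_0','beaker')])
cv2.imwrite('pics/end.png',np.vstack([c['color'][60:340],cv2.resize(t['color'][150:300,220:440],(640,436))[:310]])[:,:,::-1])
E
```

```text
t24.75 [0.4872 0.1679 0.42  ] xang -2.8509 tilt [-1.5e-03  4.0e-04 -1.0e+00] F [ 0.  -0.2 -0.3] w 0.0221 g 0.0 q [ 0.7   0.31 -1.3   1.68  0.3   1.39  1.21]
[('w', [(0.9, [0.4134, 0.149, 0.052])]), ('w', [(0.67, [0.537, 0.3896, 0.0045])]), ('w', [(0.84, [0.4772, 0.1657, 0.0098])]), ('w', [(0.59, [0.3471, 0.2375, -0.0013])]), ('w', [(0.67, [0.5911, 0.0429, 0.0016])]), ('s', [(0.71, [0.4759, 0.1586, 0.0094])]), ('s', [(0.92, [0.5373, 0.3893, 0.0016])]), ('s', [(0.9, [0.4772, 0.1594, 0.0127])]), ('s', [(0.75, [0.3492, 0.238, -0.0032])]), ('s', [(0.75, [0.5893, 0.0437, -0.0033])])]
```

View pics/end.png

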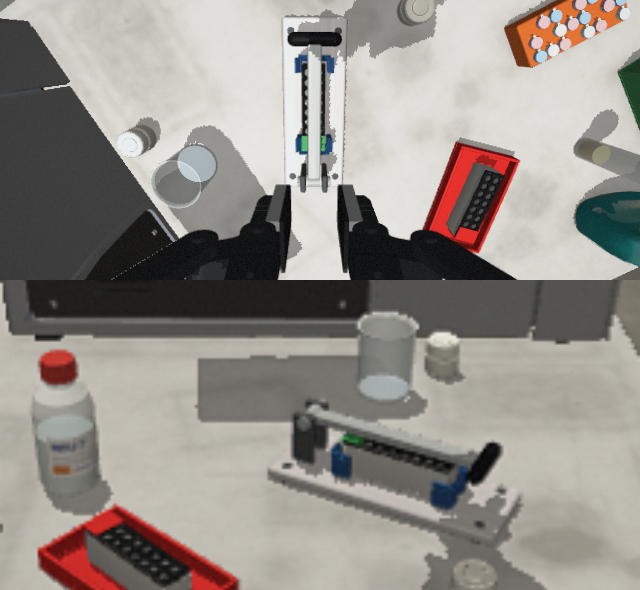

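The bar is level over the green rack, with the handle at (315,39) and z = 0.052. The red rack stands upright in the tray and the bystanders are where they were.

```bash
python3 -c "
from workcell import manip; print(manip.hand_in())"
```

```text
the job is handed in; nothing more can be done
None
```

The job is handed in (25 s on the robot's clock): the green rack is pressed home in the nest with the clamp bar then fully closed over it, the red rack is upright in the reject tray, and the other things were left where they stood.

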